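# Pull the dust filter for inspection

## Task

The glue bottle has toppled onto the flap of the small dust filter box: first stand it upright on the bench, clear of the box and the tray, and let go of it. Then lift the green flap fully up so that it stays open, draw the blue filter plate out of the box by its tab, and present it over the steel tray: held in the air a hand's breadth above the tray's middle, upright with the tab up, its broad faces parallel to the tray's long sides, so that the dust can fall into the tray. Finish while still holding it there, with the bottle standing, the flap open, and the tape roll, the marker and the wooden slicker left alone.

Things in the scene. Friction and masses are not known exactly. Their poses are not given: they have to be found in the camera images.
- filter_box: Grey sheet-metal filter box fixed to the bench, 120 (x) x 200 (y) x 100 mm high without the flap, walls 6 mm, louvres on its front (-x) side, a black hose spigot out to y = +130 mm on its +y side. Origin: centre of its underside; z up. The filter plate stands in guides across the middle of the box (15 mm towards the front), its broad faces along the box's y; beside the tab the box is free inside for fingers.
- flap (a joint): Green flap that covers the whole box, hinged along the top of its far (+x) wall: 0 = shut (level), grows as the front edge is lifted, 1.57 = upright, 1.9 = stop. Its stiff friction hinge holds it wherever it is left (about 3 N at the grip lifts it). The shut flap's top is 106 mm above the bench, with low ribs (110 mm) along its front and far edges.
- flap_grip (a point): Centre of the flap's black grip: a round roller 20 mm in diameter and 28 mm long, lying along the box's y, on a 12 mm wide stem, 32 mm ahead of the flap's front edge. 152 mm from the hinge line; shut, it is 104 mm above the bench. Held by its two flat end faces (fingers closing along the box's y), it can turn between the fingers while the flap swings.
- flap_hinge (a point): Middle of the flap's hinge line, 100 mm above the bench; the hinge runs along the box's y. This point does not move as the flap swings.
- filter: Blue framed filter plate with white pleats, 12 mm thick (its x), 130 mm wide (its y), frame 52 mm high, with a tab 36 mm wide (y) and 12 mm thick on the middle of its top edge, from 52 to 84 mm. About 0.09 kg. Origin: centre of the bottom edge, z up towards the tab. At the start it stands in the box, bottom 6 mm above the bench, tab top 90 mm, in loose guides 50 mm high (2 mm play or less a side), hidden by the flap.
- filter_tab (a point): Middle of the filter's tab, 72 mm above the filter's bottom edge, on its centre line; axes as the filter's.
- bottle: White glue bottle with red cap and red band, round, 56 mm in diameter, 150 mm tall: straight body to about 105 mm, then shoulder and cap. About 0.26 kg, centre of mass about 65 mm above its base. Origin: centre of its base; z points to the cap. It starts lying on the flap, cap towards the box's +y side, roughly along the box's y (cap turned up to 0.4 rad to the front), its axis about 134 mm above the bench.
- bottle_mid (a point): Point on the bottle's axis 70 mm above its base (a good place to grip); axes as the bottle's.
- tray: Open steel tray fixed to the bench, 110 (x) x 160 (y) x 22 mm high, walls 4 mm; its long sides lie along its y. The bench beyond it (world x 0.60 to 0.70, y 0.0 to 0.11) is always free, room for the bottle; tall fixed green hand presses stand to the right of that (y below -0.07, x above 0.48). Origin: centre of its underside; z up.
- tape: Brown tape roll lying flat, 96 mm in diameter, 25 mm high; leave alone. Origin: centre of its underside.
- marker: Black marker pen with a red cap, 140 mm long, lying on the bench behind the box; leave alone.
- slicker: Brown turned wooden slicker, 120 mm long, lying at the bench's front; leave alone.

How it is judged:
By the outcome, as a careful person would: the job done as asked, in the order asked, and still so for the second after the job is handed in, while the arm keeps its last pose, push and grip.
It also fails if it takes over 72 s, if anything falls off the work surface, if the arm or the gripper's body presses on something with over 40 N, if the wrist force passes 120 N, or if a joint passes its speed limit or range.

## Robot

A 6-joint arm with a two-finger parallel gripper is mounted at the origin on a cart in front of the work surface, level with it; the furniture and walls round the work are solid. World frame = base frame: x ahead of the robot, y to its left, z up, the work surface at z = 0. Lengths are in m, angles in rad, forces in N, time in s.
With the tool pointing down it reaches from about 0.35 to 0.975 m from the base axis. Payload 4.9 kg.
Tool frame: the origin (TCP) lies on the centre line of the jaws, within the pads' length; the fingertips stand ctrl.tcp_to_tips ahead of it and the grasp point (between the pads) lies 3 mm ahead of it (ctrl.tcp_to_tips is the distance from the TCP to the fingertips, in m); z points along the fingers, y is the direction in which the jaws open and shut (so a half turn about z gives the same grasp; the last joint's range is limited). The gripper opens to 85 mm and grips with 20 to 120 N. Pads are 22 mm wide; open, the fingers measure 114 mm over their backs; the gripper's body (76 mm by 85 mm) begins 54 mm behind the grasp point. The pads swing forward as they close: fully open they stand 13 mm farther back than shut.
Start: joints at [-1.343, 0.053, 1.613, -0, 1.476, -0.119], TCP at [0.212, -0.588, 0.253] pointing down, gripper open.
Joint ranges: [-3.01, 3.01], [-1.01, 2.22], [0.06, 2.58], [-1.02, 4.17], [0.09, 2.62], [-3.14, 3.14]. Speed limits (rad/s): [2.57, 2.57, 3.14, 3.14, 3.14, 3.14].

## Interface

Orientations are given as a rotation vector (axis times angle).
In Python, from station import ctrl, vision gives the robot as it stands.
- The arm moves only by the tool jog_arm, never from a script. Its argument "deltas" is a list of rows, each a list of 7 numbers: the turn, a rotation vector about the tool's x, y, z in rad, then the shift along the tool's x, y, z in cm, then the opening, from 0 (shut) to 1 (fully open). A call has 1 to 12 rows; each row shifts and turns the commanded pose from where the row before left it, along the tool's axes as they then stand; what a row does not reach is not made up. A row lasts 1/12 s, in which the tool goes at most 41.7 mm and 7.16 degrees, less where a joint would pass 70% of its speed; a pose out of reach is approached as far as the arm can. A call with a gripper value outside its range is refused whole. The fingers move at their own pace and stop on an object; "grip_force" is the grip in N (left out, the last holds). Time passes only in rows, so rows that do not move let the fingers close. It gives the time, the measured TCP pose, the force and the opening at its end, in the units of the state.
- ctrl.get_obs(): the state, without advancing time (a new reading comes with each control period).
- vision.get_image(name): name is "side" or "top" or "wrist"; returns (picture, depth): 384x512x3 uint8, red, green, blue; 384x512 float32, m along the optical axis (not along the pixel's ray), 0 where there is no reading.
- vision.calibration(name): a dict with "fx", "fy", "cx", "cy" (pixels), "rvec" (rotation vector, rad) and "tvec" (3), from world to camera coordinates, as OpenCV has them; the wrist camera has in their place "hand_eye" (4x4, takes a point from camera to tool coordinates, whose origin is the TCP and whose axes are the flange's). Camera axes: x right, y down, z forward; pixel columns grow to the right and rows downward; lengths in m; the calibration is good to about 2 mm. The wrist camera is an equidistant fisheye: a pixel r from the principal point sees the ray r / f radians off the axis. A picture is of the moment at which its call begins: read the wrist's pose just before it. calibration takes no time and is no camera call.
- ctrl.finish_job(): hands the job in, once; it reports no verdict.
The state is a dict: "t": time; "q": joint angles; "dq": joint speeds; "effort": joint torques, N m; "tool_pos": TCP position; "tool_rot": TCP orientation; "contact_force": force on the tool from outside, world axes, zero at the start; "wrist_torque": the same for the moment, N m; "opening": finger opening in m.
Only numpy, scipy, OpenCV 4.12 (cv2) and the standard library are available. Lean on these libraries where they do the work, as an engineer would, in place of code of your own. Each camera call takes 0.05 s, during which the arm holds its last target. There are 200 camera calls.

## Working session

There is one attempt and no reset: what is moved stays moved. The work goes in short steps, Python scripts to look and compute and a tool call to move; the robot and the scene stay as the last step left them, time stands still between calls to the robot, and variables do not carry over. Pictures are saved under pics/ and viewed, about 8 in all and at most 12, crops included, and the job is handed in when it is done.

Besides the shell and the picture viewer there is one more tool, called after "Emit:" by a JSON object that holds its "fn" and its "kwargs", one argument or row to a line. jog_arm: Moves the arm, as the interface text tells. Its arguments: {"type":"object","properties":{"deltas":{"type":"array"},"grip_force":{"type":"number"}},"required":["deltas"]}

```bash
ls; mkdir -p pics
cat > h.py <<'E'
import numpy as np, cv2
from scipy.spatial.transform import Rotation as R
from station import ctrl, vision
def shot(n):
    o=ctrl.get_obs(); im,d=vision.get_image(n); return o,im,d
def world(n,d,o=None):
    c=vision.calibration(n); v,u=np.mgrid[:d.shape[0],:d.shape[1]]
    x=(u-c['cx'])/c['fx']; y=(v-c['cy'])/c['fy']
    if n=='wrist':
        r=np.hypot(x,y)+1e-9; t=np.tan(np.minimum(r,1.5)); x=x/r*t; y=y/r*t
        P=np.stack([x*d,y*d,d],-1); H=np.array(c['hand_eye'])
        P=P@H[:3,:3].T+H[:3,3]
        return P@R.from_rotvec(o['tool_rot']).as_matrix().T+np.array(o['tool_pos'])
    P=np.stack([x*d,y*d,d],-1)
    M=R.from_rotvec(np.ravel(c['rvec'])).as_matrix()
    return (P-np.ravel(c['tvec']))@M
def save(n,im): cv2.imwrite(f'pics/{n}.png',im[:,:,::-1])
E
python3 - <<'E'
from h import *
o,a,da=shot('top'); _,b,db=shot('side')
np.savez('s0.npz',a=a,da=da,b=b,db=db)
save('top0',a); save('side0',b)
print(o,ctrl.tcp_to_tips)
for n in('top','side'):
    c=vision.calibration(n); M=R.from_rotvec(np.ravel(c['rvec'])).as_matrix(); print(n,c,'cam at',-M.T@np.ravel(c['tvec']))
print(vision.calibration('wrist'))
E
```

```text
pics
{'t': 0.0, 'q': array([-1.34303924e+00,  5.33803345e-02,  1.61431483e+00,  3.19976652e-05,
        1.47600480e+00, -1.19029751e-01]), 'dq': array([-3.47834797e-05,  1.58201877e-03,  8.54884025e-05, -7.70051733e-04,
       -1.36357686e-03, -6.00094452e-04]), 'effort': array([-6.24110453e-04, -3.93681800e+01, -3.70178998e+01, -2.64134751e-04,
        7.09562548e-03,  1.08489036e-06]), 'tool_pos': array([ 0.21228085, -0.58722145,  0.25203598]), 'tool_rot': array([-3.09241091e+00, -5.41637941e-01,  1.29819302e-04]), 'contact_force': array([0.46422708, 0.89131312, 0.25489334]), 'wrist_torque': array([ 0.00256878,  0.02479913, -0.00559808]), 'opening': 0.08531545747439655} 0.022
top {'fx': 356.35983924118483, 'fy': 356.35983924118483, 'cx': 258.80911726457316, 'cy': 193.58429890903972, 'rvec': array([ 2.17142416, -2.01584705,  0.22695308]), 'tvec': array([0.17614308, 0.58506544, 0.82348801])} cam at [0.36937734 0.20056926 0.93530359]
side {'fx': 446.8572658562917, 'fy': 446.8572658562917, 'cx': 252.52560429103698, 'cy': 187.1197981030137, 'rvec': array([ 0.76331746, -2.52964481,  1.18640764]), 'tvec': array([0.58390769, 0.1835192 , 1.13057342])} cam at [0.07143416 0.94956559 0.86373959]
{'fx': 297.3186396354542, 'fy': 297.3186396354542, 'cx': 253.09858657528108, 'cy': 189.42264449114288, 'hand_eye': array([[-2.24700622e-04, -9.55390907e-01, -2.95344145e-01,
         7.58449125e-02],
       [ 9.99999705e-01,  2.26871753e-06, -7.68148179e-04,
         6.97430903e-04],
       [ 7.34551838e-04, -2.95344231e-01,  9.55390625e-01,
        -1.21016711e-01],
       [ 0.00000000e+00,  0.00000000e+00,  0.00000000e+00,
         1.00000000e+00]])}
```

View pics/top0.png

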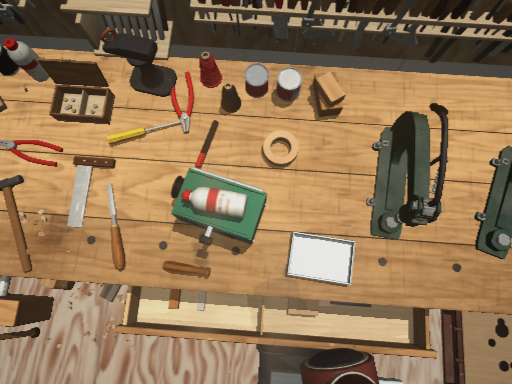

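View pics/side0.png

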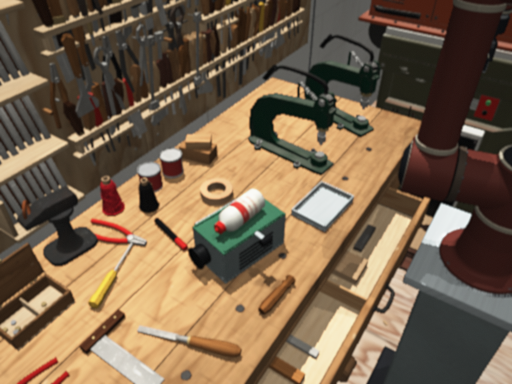

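Top view: green flap at (220,205) with the bottle on it (cap at 187,197, base at 245,205), grip (208,234), tray (322,258), tape (280,148), marker (206,145) and slicker (187,269). The side view agrees.

Run:
```python
from h import *
z=np.load('s0.npz'); a,da=z['a'],z['da']; W=world('top',da)
hsv=cv2.cvtColor(a,cv2.COLOR_RGB2HSV)
def rect(name,m):
    P=W[m&(da>0)]; r=cv2.minAreaRect(P[:,:2].astype(np.float32)*1000)
    print(name,m.sum(),'rect mm',np.round(r[0],1),np.round(r[1],1),round(r[2],1),'z pct',np.round(np.percentile(P[:,2],[2,50,98])*1000)); return r,P
box=np.zeros(da.shape,bool); box[160:250,165:275]=1
Wz=W[...,2]; 
H,S,V=hsv[...,0],hsv[...,1],hsv[...,2]
rect('flap green',box&(H>55)&(H<95)&(S>90)&(Wz>.09)&(Wz<.12))
rect('flap all z',box&(Wz>.095)&(Wz<.116)&(W[...,0]>.0))
bm=box&(Wz>.125)&(Wz<.175)
r,P=rect('bottle',bm)
top=P
c=P[:,:2].mean(0); ax=np.linalg.svd(P[:,:2]-c,full_matrices=0)[2][0]
t=(P[:,:2]-c)@ax; print('bottle c',c,'axis',ax,t.min(),t.max())
red=bm&((H<8)|(H>170))&(S>140); print('red mean',W[red].mean(0))
for lo in np.arange(t.min(),t.max(),.015):
    k=(t>=lo)&(t<lo+.015); s=(P[k][:,:2]-c)@np.array([-ax[1],ax[0]]); print(round(lo,3),round(s.min(),4),round(s.max(),4),round(P[k][:,2].max(),4))
g=np.zeros_like(box); g[222:250,195:222]=1
rect('grip',g&(Wz>.08)&(Wz<.125)&(S<90))
tr=np.zeros_like(box); tr[225:292,280:362]=1
rect('tray',tr&(Wz>.012)&(Wz<.03)); rect('trayall',tr&(S<60)&(Wz>-.01)&(Wz<.03))
tp=np.zeros_like(box); tp[125:170,255:305]=1
rect('tape',tp&(Wz>.015)&(Wz<.035))
```

```text
flap green 1049 rect mm [531.  310.9] [195.9 114.4] 75.1 z pct [104. 107. 111.]
flap all z 3104 rect mm [514.7 316.7] [200.4 167.3] 76.0 z pct [103. 107. 113.]
bottle 1389 rect mm [531.5 321.4] [149.1  56.2] 83.8 z pct [137. 157. 164.]
bottle c [0.52686259 0.31057256] axis [-0.11369195 -0.99351605] -0.08579488469861428 0.06328974128307814
red mean [0.53222344 0.33941358 0.15482791]
-0.086 -0.0107 0.0144 0.15
-0.071 -0.0114 0.0158 0.1547
-0.056 -0.0234 0.0253 0.1648
-0.041 -0.024 0.0304 0.1642
-0.026 -0.0245 0.0303 0.1658
-0.011 -0.0247 0.0315 0.1655
0.004 -0.0246 0.0307 0.1662
0.019 -0.0241 0.0311 0.1662
0.034 -0.0234 0.0306 0.1648
0.049 -0.0239 0.031 0.1639
grip 236 rect mm [461.  331.1] [48.3 64.2] 3.1 z pct [ 88. 109. 116.]
tray 413 rect mm [427.8  51.3] [160.3 110.3] 85.3 z pct [13. 22. 26.]
trayall 2827 rect mm [428.8  48. ] [166.5 113.2] 85.0 z pct [ 1.  5. 24.]
tape 674 rect mm [714.9 172.6] [96.9 92.3] 3.0 z pct [18. 25. 29.]
```

```bash
cat >> h.py <<'E'
def frame(z,x):
    z=np.array(z,float);z/=np.linalg.norm(z);x=np.array(x,float);x-=z*(x@z);x/=np.linalg.norm(x)
    return np.stack([x,np.cross(z,x),z],1)
def rows(p,Rm,wp,op,dec=2):
    """wp: list of (pos,R,n); prints jog rows from pose p,R (shift in cm along tool axes)"""
    p=np.array(p,float); out=[]
    for P,T,n in wp:
        P=np.array(P,float); p0=p.copy(); R0=Rm.copy(); rv=R.from_matrix(R0.T@T).as_rotvec()
        for i in range(1,n+1):
            tp=p0+(P-p0)*i/n; tR=R0@R.from_rotvec(rv*i/n).as_matrix()
            w=np.round(R.from_matrix(Rm.T@tR).as_rotvec(),3)+0.; s=np.round(Rm.T@(tp-p)*100,dec)+0.
            out.append([*w.tolist(),*s.tolist(),op])
            p=p+Rm@s/100; Rm=Rm@R.from_rotvec(w).as_matrix()
    for i in range(0,len(out),12): print(str(out[i:i+12]).replace(' ',''))
    print('end',p.round(4),R.from_matrix(Rm).as_rotvec().round(3)); return p,Rm
def cur():
    o=ctrl.get_obs(); return np.array(o['tool_pos']),R.from_rotvec(o['tool_rot']).as_matrix()
E
python3 - <<'E'
from h import *
print([x for x in dir(ctrl) if x[0]!='_'],[x for x in dir(vision) if x[0]!='_'])
p,Rm=cur(); a=np.radians(83.8); c=[np.cos(a),np.sin(a),0]
T=frame([0,0,-1],c)
p1,R1=[.35,-.07,.32],Rm
rows(p,Rm,[(p1,T@R.from_rotvec([0,0,np.radians(30)]).as_matrix(),18),([.531,.30,.32],T,16)],1)
E
```

```text
['MotionError', 'finish_job', 'get_obs', 'tcp_to_tips'] ['calibration', 'get_image']
[[0.0,0.0,-0.033,1.7,-2.44,-0.37,1],[0.0,0.0,-0.033,1.77,-2.39,-0.37,1],[0.0,0.0,-0.033,1.86,-2.33,-0.38,1],[0.0,0.0,-0.033,1.93,-2.26,-0.37,1],[0.0,0.0,-0.032,2.0,-2.2,-0.37,1],[-0.001,0.0,-0.033,2.07,-2.13,-0.37,1],[0.0,0.0,-0.033,2.14,-2.07,-0.37,1],[0.0,0.0,-0.033,2.21,-1.99,-0.38,1],[0.0,0.0,-0.033,2.27,-1.92,-0.37,1],[0.0,0.0,-0.033,2.34,-1.84,-0.38,1],[0.0,0.0,-0.033,2.39,-1.76,-0.37,1],[0.0,-0.001,-0.033,2.46,-1.68,-0.37,1]]
[[0.0,0.0,-0.033,2.5,-1.61,-0.38,1],[0.0,0.0,-0.033,2.56,-1.52,-0.38,1],[0.0,0.0,-0.032,2.6,-1.43,-0.37,1],[-0.001,0.0,-0.033,2.65,-1.35,-0.38,1],[0.0,0.0,-0.033,2.7,-1.26,-0.38,1],[0.0,0.0,-0.033,2.73,-1.17,-0.37,1],[0.0,0.0,-0.033,2.53,-0.45,0.0,1],[0.0,0.0,-0.032,2.55,-0.37,0.0,1],[0.0,0.0,-0.033,2.56,-0.29,0.0,1],[0.0,0.0,-0.033,2.57,-0.2,0.0,1],[0.0,0.0,-0.033,2.57,-0.12,0.0,1],[0.0,0.0,-0.032,2.57,-0.04,-0.01,1]]
[[0.0,0.0,-0.033,2.58,0.05,0.0,1],[0.0,0.0,-0.033,2.57,0.14,0.0,1],[0.0,0.0,-0.033,2.56,0.22,0.0,1],[0.0,0.0,-0.032,2.56,0.3,0.0,1],[0.0,0.0,-0.033,2.54,0.38,0.0,1],[0.0,0.0,-0.033,2.54,0.47,0.0,1],[0.0,0.0,-0.033,2.51,0.55,0.0,1],[0.0,0.0,-0.032,2.5,0.64,0.0,1],[0.0,0.0,-0.033,2.47,0.71,0.0,1],[0.0,0.0,-0.033,2.45,0.8,-0.01,1]]
end [0.531 0.3   0.32 ] [ 2.338  2.098 -0.   ]
```

Emit:
{"fn": "jog_arm", "kwargs": {
  "deltas": [
    [0, 0, -0.033, 1.7, -2.4, -0.4, 1],
    [0, 0, -0.033, 1.8, -2.4, -0.4, 1],
    [0, 0, -0.033, 1.9, -2.3, -0.4, 1],
    [0, 0, -0.033, 1.9, -2.3, -0.4, 1],
    [0, 0, -0.033, 2.0, -2.2, -0.4, 1],
    [0, 0, -0.033, 2.1, -2.1, -0.4, 1],
    [0, 0, -0.033, 2.1, -2.1, -0.4, 1],
    [0, 0, -0.033, 2.2, -2.0, -0.4, 1],
    [0, 0, -0.033, 2.3, -1.9, -0.4, 1],
    [0, 0, -0.033, 2.3, -1.8, -0.4, 1],
    [0, 0, -0.033, 2.4, -1.8, -0.4, 1],
    [0, 0, -0.033, 2.5, -1.7, -0.4, 1]
  ]
}}

```text
t: 1.1
tool_pos: [0.3044, -0.2411, 0.3009]
tool_rot: [-2.926, -1.141, 0.0]
contact_force: [2.2, -0.0, 0.1]
opening: 0.0854
```

Emit:
{"fn": "jog_arm", "kwargs": {
  "deltas": [
    [0, 0, -0.033, 2.5, -1.6, -0.4, 1],
    [0, 0, -0.033, 2.6, -1.5, -0.4, 1],
    [0, 0, -0.033, 2.6, -1.4, -0.4, 1],
    [0, 0, -0.033, 2.7, -1.4, -0.4, 1],
    [0, 0, -0.033, 2.7, -1.3, -0.4, 1],
    [0, 0, -0.033, 2.7, -1.2, -0.4, 1],
    [0, 0, -0.033, 2.5, -0.4, 0, 1],
    [0, 0, -0.033, 2.6, -0.4, 0, 1],
    [0, 0, -0.033, 2.6, -0.3, 0, 1],
    [0, 0, -0.033, 2.6, -0.2, 0, 1],
    [0, 0, -0.033, 2.6, -0.1, 0, 1],
    [0, 0, -0.033, 2.6, 0, 0, 1]
  ]
}}

```text
t: 2.1
tool_pos: [0.419, 0.0719, 0.3248]
tool_rot: [-2.644, -1.696, 0.001]
contact_force: [0.2, -0.5, 0.8]
opening: 0.0854
```

```bash
python3 -c "
from h import *
o=ctrl.get_obs(); print(o['q'].round(3),o['tool_pos'],o['tool_rot'],o['t'])"
```

```text
[-0.005 -0.482  1.952 -0.     1.673  0.424] [0.41899864 0.07190556 0.32484377] [-2.64398156e+00 -1.69644873e+00  6.37726602e-04] 2.1
```

Run:
```python
from h import *
p,Rm=cur(); a=np.radians(83.8); c=np.array([np.cos(a),np.sin(a),0]); u=np.array([0,0,1.])
al=np.radians(30)
T=frame(-u*np.cos(al)-c*np.sin(al),c)
pre=np.array([.531,.317,.134])-.153*T[:,2]
rows(p,Rm,[(pre,T,12)],1)
```

```text
[[-0.007,-0.043,-0.026,2.85,-0.2,0.49,1],[-0.007,-0.043,-0.026,2.87,-0.14,0.36,1],[-0.007,-0.044,-0.027,2.89,-0.06,0.23,1],[-0.007,-0.043,-0.026,2.9,0.02,0.11,1],[-0.007,-0.043,-0.026,2.9,0.09,-0.01,1],[-0.007,-0.043,-0.026,2.89,0.17,-0.14,1],[-0.007,-0.044,-0.026,2.87,0.24,-0.26,1],[-0.007,-0.043,-0.026,2.86,0.33,-0.39,1],[-0.007,-0.043,-0.027,2.82,0.39,-0.5,1],[-0.007,-0.043,-0.026,2.79,0.48,-0.62,1],[-0.007,-0.044,-0.026,2.75,0.56,-0.74,1],[-0.008,-0.043,-0.026,2.7,0.63,-0.86,1]]
end [0.5393 0.3931 0.2665] [ 2.039  1.83  -0.546]
```

Emit:
{"fn": "jog_arm", "kwargs": {
  "deltas": [
    [-0.007, -0.043, -0.026, 2.8, -0.2, 0.5, 1],
    [-0.007, -0.043, -0.026, 2.9, -0.1, 0.4, 1],
    [-0.007, -0.043, -0.026, 2.9, -0.1, 0.2, 1],
    [-0.007, -0.043, -0.026, 2.9, 0, 0.1, 1],
    [-0.007, -0.043, -0.026, 2.9, 0.1, 0, 1],
    [-0.007, -0.043, -0.026, 2.9, 0.2, -0.1, 1],
    [-0.007, -0.043, -0.026, 2.9, 0.2, -0.3, 1],
    [-0.007, -0.043, -0.026, 2.9, 0.3, -0.4, 1],
    [-0.007, -0.043, -0.026, 2.8, 0.4, -0.5, 1],
    [-0.007, -0.043, -0.026, 2.8, 0.5, -0.6, 1],
    [-0.007, -0.043, -0.026, 2.7, 0.6, -0.7, 1],
    [-0.007, -0.043, -0.026, 2.7, 0.6, -0.9, 1]
  ]
}}

```text
t: 3.1
tool_pos: [0.5403, 0.3927, 0.266]
tool_rot: [2.043, 1.828, -0.547]
contact_force: [0.5, 0.0, 0.0]
opening: 0.0854
```

Run:
```python
from h import *
o,im,d=shot('wrist'); print(o['q'].round(3),o['tool_pos'].round(4),o['tool_rot'].round(3))
W=world('wrist',d,o); ok=d>0
z=W[...,2]
hsv=cv2.cvtColor(im,cv2.COLOR_RGB2HSV); 
m=ok&(z>.125)&(z<.175)&(abs(W[...,0]-.53)<.1)&(abs(W[...,1]-.32)<.13)
P=W[m]; print(m.sum(),cv2.minAreaRect(P[:,:2].astype(np.float32)*1000), P[:,2].max())
m=ok&(z>.100)&(z<.116)&(abs(W[...,0]-.53)<.15)&(abs(W[...,1]-.32)<.15)
P=W[m]; print(m.sum(),cv2.minAreaRect(P[:,:2].astype(np.float32)*1000))
save('w1',im)
```

```text
[ 0.656  0.377  1.276 -0.383  1.849  0.728] [0.5403 0.3927 0.266 ] [ 2.043  1.828 -0.547]
6577 ((532.1130981445312, 322.06488037109375), (148.97776794433594, 56.13446044921875), 84.70866394042969) 0.16319961867791954
13120 ((514.6903076171875, 315.8328857421875), (200.9817657470703, 167.08480834960938), 75.5889892578125)
```

View pics/w1.png

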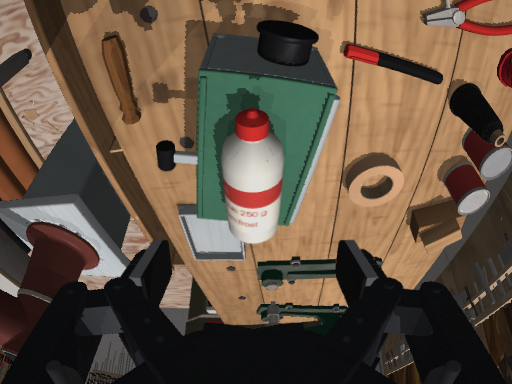

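Wrist view confirms it: bottle lying at (250,180) with cap up at (252,122), box beneath, grip at (165,155). I'll fit a kinematic model from the readings so I can check the reach of the placing pose.

```bash
cat > fk.py <<'E'
import numpy as np
from scipy.optimize import least_squares
from scipy.spatial.transform import Rotation as R
lo=np.array([-3.01,-1.01,.06,-1.02,.09,-3.14]);hi=np.array([3.01,2.22,2.58,4.17,2.62,3.14])
data=[([-1.34303924,.0533803,1.61431483,3e-5,1.4760048,-.11902975],[.21228,-.58722,.25204],[-3.09241,-.54164,.00013]),
([-.005,-.482,1.952,0,1.673,.424],[.41900,.07191,.32484],[-2.64398,-1.69645,.00064]),
([.656,.377,1.276,-.383,1.849,.728],[.5403,.3927,.2660],[2.043,1.828,-.547])]
def fk(q,k):
    off,h,L1,L2,e,L3,a=k
    E=lambda s,x:R.from_euler(s,x)
    A=E('z',q[0]); p=A.apply([a,off,h]); A=A*E('y',q[1]); p=p+A.apply([0,0,L1]); A=A*E('y',q[2]); p=p+A.apply([e,0,L2])
    A=A*E('z',q[3])*E('y',q[4])*E('z',q[5]+np.pi/2); return p+A.apply([0,0,L3]),A
def fit(): return least_squares(lambda k:np.concatenate([fk(q,k)[0]-p for q,p,_ in data]+[np.array([k[6],k[4]])*1e-2]),[.074,.17,.39,.59,0,.25,0])
K=np.array(fit().x)
def ik(p,T,q0,n=20):
    best=None; rng=np.random.default_rng(0)
    for i in range(n):
        s=np.clip(np.array(q0)+(0 if i==0 else 1)*rng.normal(0,.7,6),lo+1e-3,hi-1e-3)
        r=least_squares(lambda q:np.r_[fk(q,K)[0]-p,.3*(R.from_matrix(T).inv()*fk(q,K)[1]).as_rotvec()],s,bounds=(lo,hi))
        if best is None or r.cost<best.cost-1e-9: best=r
        if best.cost<1e-8: break
    return best.x,best.cost
E
python3 - <<'E'
from fk import *; from h import frame
print(K.round(4)); 
for q,p,r in data: P,A=fk(q,K); print(P-p,(A.inv()*R.from_rotvec(r)).as_rotvec().round(3))
q0=[0,-.1,2.3,1.6,.4,-1.5]
for al in(10,20,30):
  for ps in (0,15,30):
    a=np.radians(al);s=np.radians(ps);c=np.array([np.cos(s),np.sin(s),0]);u=np.array([0,0,1.])
    T=frame(np.cos(a)*c-np.sin(a)*u,u)
    for z in(.075,.2): q,co=ik(np.array([.65,.07,z])-.003*T[:,2],T,q0); print(al,ps,z,q.round(2),co)
E
```

```text
[ 0.0741  0.2368  0.4256  0.6111  0.094   0.2571 -0.0012]
[-9.86403719e-05 -1.43285080e-04  2.73992159e-05] [ 0.  0. -0.]
[-4.18440134e-05  6.76966876e-05  1.96715747e-06] [-0.001  0.     0.001]
[-9.66192620e-05  2.55696069e-06 -2.93653953e-05] [-0.  0.  0.]
10 0 0.075 [-0.01  0.2   2.27  3.13  0.72 -1.56] 3.4905929032589914e-28
10 0 0.2 [-0.01 -0.16  2.3   3.12  0.4  -1.55] 1.4504177324008162e-22
10 15 0.075 [-0.18  0.2   2.26  2.52  0.8  -1.19] 6.678192204308922e-28
10 15 0.2 [-0.18 -0.15  2.3   2.26  0.57 -0.85] 3.761793588350739e-29
10 30 0.075 [-0.31  0.25  2.19  2.07  0.98 -0.96] 9.174433307684015e-24
10 30 0.2 [-0.31 -0.07  2.23  1.87  0.86 -0.63] 3.9118470068665387e-23
20 0 0.075 [-0.01  0.09  2.26  3.12  0.43 -1.55] 4.717144689039925e-27
20 0 0.2 [-0.01 -0.22  2.27  3.07  0.13 -1.5 ] 1.0781749261008786e-22
20 15 0.075 [-0.16  0.09  2.26  2.32  0.56 -0.98] 1.1735439469008005e-18
20 15 0.2 [-0.16 -0.22  2.26  1.79  0.41 -0.4 ] 8.50802664092394e-31
20 30 0.075 [-0.29  0.15  2.19  1.87  0.79 -0.75] 2.6372521367863448e-27
20 30 0.2 [-0.29 -0.14  2.2   1.57  0.75 -0.35] 5.947306211173807e-18
30 0 0.075 [-0.01  0.02  2.23  3.09  0.16 -1.52] 1.2502806179752745e-31
30 0 0.2 [-0.01 -0.25  2.21  0.06  0.13  1.5 ] 1.0863564581690152e-28
30 15 0.075 [-0.15  0.03  2.22  1.88  0.37 -0.55] 1.0688602231565944e-19
30 15 0.2 [-0.15 -0.24  2.2   1.14  0.39  0.25] 1.437065806484409e-17
30 30 0.075 [-0.26  0.08  2.17  1.56  0.65 -0.45] 2.0913654038982572e-18
30 30 0.2 [-0.26 -0.17  2.15  1.23  0.7  -0.02] 1.0568561070398676e-21
```

Run:
```python
from h import *
p,Rm=cur(); a=np.radians(84.3); c=np.array([np.cos(a),np.sin(a),0]); u=np.array([0,0,1.])
al=np.radians(20)
T=frame(-u*np.cos(al)-c*np.sin(al),c)
m=np.array([.5314,.3173,.1345])
rows(p,Rm,[(m-.10*T[:,2],T,4),(m-.003*T[:,2],T,7)],1)
```

```text
[[-0.002,0.044,-0.001,-0.59,-0.01,1.27,1],[-0.002,0.044,-0.001,-0.65,-0.02,1.24,1],[-0.002,0.044,-0.001,-0.7,-0.02,1.21,1],[-0.001,0.044,0.0,-0.75,-0.02,1.18,1],[0.0,0.0,0.0,0.0,0.0,1.39,1],[0.0,0.0,0.0,0.0,0.0,1.38,1],[0.0,0.0,0.0,0.0,0.0,1.39,1],[0.0,0.0,0.0,0.0,0.0,1.38,1],[0.0,0.0,0.0,0.0,0.01,1.39,1],[0.0,0.0,0.0,0.0,0.0,1.38,1],[0.0,0.0,0.0,0.0,0.0,1.39,1]]
end [0.5315 0.3183 0.1373] [ 2.138  1.934 -0.378]
```

Emit:
{"fn": "jog_arm", "kwargs": {
  "deltas": [
    [-0.002, 0.044, -0.001, -0.6, 0, 1.25, 1],
    [-0.002, 0.044, -0.001, -0.65, -0.02, 1.25, 1],
    [-0.002, 0.044, 0, -0.7, -0.02, 1.2, 1],
    [-0.001, 0.044, 0, -0.75, -0.02, 1.2, 1],
    [0, 0, 0, 0, 0, 1.4, 1],
    [0, 0, 0, 0, 0, 1.4, 1],
    [0, 0, 0, 0, 0, 1.4, 1],
    [0, 0, 0, 0, 0, 1.4, 1],
    [0, 0, 0, 0, 0, 1.4, 1],
    [0, 0, 0, 0, 0, 1.35, 1],
    [0, 0, 0, 0, 0, 1.35, 1],
    [0, 0, 0, 0, 0, 0, 1]
  ]
}}

```text
t: 4.15
tool_pos: [0.5299, 0.3118, 0.1395]
tool_rot: [2.147, 1.926, -0.377]
contact_force: [-0.4, -0.3, -0.7]
opening: 0.0855
```

Emit:
{"fn": "jog_arm", "kwargs": {
  "deltas": [
    [0, 0, 0, 0, 0, 0, 0],
    [0, 0, 0, 0, 0, 0, 0],
    [0, 0, 0, 0, 0, 0, 0],
    [0, 0, 0, 0, 0, 0, 0],
    [0, 0, 0, 0, 0, 0, 0],
    [0, 0, 0, 0, 0, 0, 0]
  ],
  "grip_force": 30
}}

```text
t: 4.65
tool_pos: [0.5323, 0.3141, 0.1451]
tool_rot: [2.147, 1.926, -0.364]
contact_force: [-0.7, 2.4, 3.2]
opening: 0.0531
```

Run:
```python
from h import *
o,im,d=shot('wrist'); _,b,_=shot('side')
print({k:np.round(o[k],4) for k in o})
save('w2',np.hstack([im[100:],cv2.resize(b[150:300,160:320],(303,284))])[:, :815][:, :800])
```

```text
{'t': np.float64(4.65), 'q': array([ 0.5277,  0.2587,  1.5958, -0.2796,  1.4927,  0.6875]), 'dq': array([-0.0022, -0.0001, -0.0009, -0.    ,  0.0006,  0.0007]), 'effort': array([-1.33910e+00, -4.28728e+01, -3.18832e+01, -1.14560e+00,
        5.44900e-01, -2.27000e-02]), 'tool_pos': array([0.5323, 0.3141, 0.1451]), 'tool_rot': array([ 2.1474,  1.9256, -0.3637]), 'contact_force': array([-0.6587,  2.4337,  3.2455]), 'wrist_torque': array([ 0.2403,  0.1585, -0.0894]), 'opening': np.float64(0.0531)}
```

View pics/w2.png

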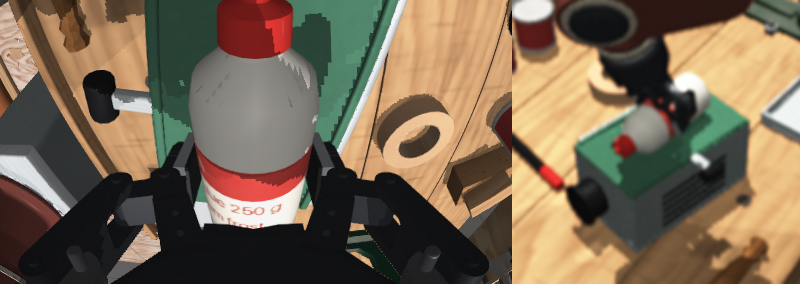

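Run:
```python
from h import *; import fk
p,Rm=cur(); a=np.radians(84.3); c=np.array([np.cos(a),np.sin(a),0])
ct=Rm.T@c; print('c in tool',ct.round(3)); np.save('ct.npy',ct)
s=np.radians(20)
A=R.align_vectors([[0,0,1],[np.cos(s),np.sin(s),0]],[ct,[0,0,1]],weights=[1000,1])[0].as_matrix()
print(A.round(3)); np.save('A.npy',A)
wp=[(p+[0,0,.12],Rm,4),([.58,.12,.24],A,20),([.65,.07,.14],A,5)]
pp,RR=rows(p,Rm,wp,0)
q=ctrl.get_obs()['q']; P0,R0=p,Rm
for P,T,n in wp:
    rv=R.from_matrix(R0.T@T).as_rotvec(); P=np.array(P)
    for i in range(1,n+1,3 if n>5 else 2):
        q,co=fk.ik(P0+(P-P0)*i/n,R0@R.from_rotvec(rv*i/n).as_matrix(),q,1); print(q.round(2),round(co,8))
    P0,R0=P,T
```

```text
c in tool [ 0.942 -0.008 -0.336]
[[ 0.319  0.339  0.885]
 [ 0.107 -0.941  0.322]
 [ 0.942 -0.008 -0.336]]
[[0.0,0.0,0.0,-1.01,0.02,-2.83,0],[0.0,0.0,0.0,-1.01,0.03,-2.82,0],[0.0,0.0,0.0,-1.01,0.02,-2.83,0],[0.0,0.0,0.0,-1.0,0.03,-2.82,0],[-0.026,0.07,0.056,-0.84,0.34,0.44,0],[-0.025,0.069,0.056,-0.85,0.38,0.38,0],[-0.026,0.07,0.056,-0.86,0.41,0.34,0],[-0.025,0.069,0.055,-0.85,0.46,0.29,0],[-0.026,0.07,0.056,-0.84,0.49,0.24,0],[-0.026,0.069,0.056,-0.83,0.54,0.2,0],[-0.025,0.07,0.056,-0.81,0.58,0.16,0],[-0.026,0.069,0.056,-0.79,0.62,0.11,0]]
[[-0.025,0.07,0.056,-0.75,0.66,0.08,0],[-0.026,0.069,0.055,-0.73,0.7,0.04,0],[-0.026,0.07,0.056,-0.68,0.73,0.01,0],[-0.025,0.069,0.056,-0.65,0.78,-0.01,0],[-0.026,0.07,0.056,-0.59,0.81,-0.04,0],[-0.026,0.069,0.056,-0.55,0.84,-0.05,0],[-0.025,0.07,0.056,-0.5,0.88,-0.07,0],[-0.026,0.069,0.056,-0.44,0.9,-0.08,0],[-0.025,0.07,0.056,-0.38,0.93,-0.08,0],[-0.026,0.069,0.055,-0.32,0.95,-0.09,0],[-0.025,0.07,0.056,-0.27,0.97,-0.08,0],[-0.026,0.07,0.056,-0.2,0.98,-0.07,0]]
[[0.0,0.0,0.0,-1.55,1.43,1.59,0],[0.0,0.0,0.0,-1.54,1.43,1.58,0],[0.0,0.0,0.0,-1.55,1.43,1.59,0],[0.0,0.0,0.0,-1.55,1.44,1.59,0],[0.0,0.0,0.0,-1.54,1.43,1.59,0]]
end [0.6501 0.07   0.14  ] [-2.377 -0.409 -1.674]
[ 0.53  0.23  1.58 -0.28  1.54  0.67] 0.0
[ 0.53  0.18  1.53 -0.28  1.63  0.65] 0.0
[ 0.5   0.11  1.55 -0.25  1.61  0.66] 0.0
[ 0.41 -0.03  1.69 -0.14  1.4   0.73] 0.0
[ 0.3  -0.17  1.84 -0.01  1.18  0.77] 0.0
[ 0.2  -0.3   1.99  0.14  0.97  0.76] 0.0
[ 0.09 -0.41  2.13  0.36  0.77  0.69] 0.0
[-0.01 -0.48  2.26  0.69  0.58  0.52] 0.0
[-0.09 -0.5   2.36  1.23  0.45  0.15] 0.0
[-0.13 -0.4   2.37  1.6   0.45 -0.19] 0.0
[-0.17 -0.22  2.32  1.81  0.5  -0.45] 0.0
[-0.21 -0.05  2.25  1.95  0.56 -0.64] 0.0
```

Emit:
{"fn": "jog_arm", "kwargs": {
  "deltas": [
    [0, 0, 0, -1, 0, -2.8, 0],
    [0, 0, 0, -1, 0, -2.8, 0],
    [0, 0, 0, -1, 0, -2.8, 0],
    [0, 0, 0, -1, 0, -2.8, 0],
    [-0.026, 0.07, 0.056, -0.8, 0.3, 0.4, 0],
    [-0.025, 0.07, 0.056, -0.9, 0.4, 0.4, 0],
    [-0.026, 0.07, 0.056, -0.9, 0.4, 0.3, 0],
    [-0.025, 0.07, 0.056, -0.8, 0.5, 0.3, 0],
    [-0.026, 0.07, 0.056, -0.8, 0.5, 0.2, 0],
    [-0.026, 0.07, 0.056, -0.8, 0.5, 0.2, 0],
    [-0.025, 0.07, 0.056, -0.8, 0.6, 0.2, 0],
    [-0.026, 0.07, 0.056, -0.8, 0.6, 0.1, 0]
  ],
  "grip_force": 50
}}

```text
t: 5.75
tool_pos: [0.5494, 0.2357, 0.2514]
tool_rot: [2.623, 1.528, 0.541]
contact_force: [-1.2, 0.1, -3.0]
opening: 0.052
```

Emit:
{"fn": "jog_arm", "kwargs": {
  "deltas": [
    [-0.025, 0.07, 0.056, -0.8, 0.7, 0.1, 0],
    [-0.026, 0.069, 0.055, -0.7, 0.7, 0, 0],
    [-0.026, 0.069, 0.056, -0.7, 0.7, 0, 0],
    [-0.025, 0.069, 0.056, -0.6, 0.8, 0, 0],
    [-0.026, 0.069, 0.056, -0.6, 0.8, 0, 0],
    [-0.026, 0.069, 0.056, -0.5, 0.8, 0, 0],
    [-0.025, 0.069, 0.056, -0.5, 0.9, -0.1, 0],
    [-0.026, 0.069, 0.056, -0.4, 0.9, -0.1, 0],
    [-0.025, 0.069, 0.056, -0.4, 0.9, -0.1, 0],
    [-0.026, 0.069, 0.055, -0.3, 0.9, -0.1, 0],
    [-0.025, 0.069, 0.056, -0.3, 1, -0.1, 0],
    [-0.026, 0.069, 0.056, -0.2, 1, -0.1, 0]
  ]
}}

```text
t: 6.75
tool_pos: [0.5763, 0.1239, 0.236]
tool_rot: [-2.4, -0.438, -1.643]
contact_force: [1.3, 1.2, -2.8]
opening: 0.0523
```

Run:
```python
from h import *
p,Rm=cur(); A=np.load('A.npy'); o=ctrl.get_obs(); print(p,o['q'].round(2),o['opening'],o['contact_force'])
print('rot err',R.from_matrix(Rm.T@A).as_rotvec().round(3), 'c', (Rm@np.load('ct.npy')).round(3))
_,a,da=shot('top'); _,b,db=shot('side'); o,w,dw=shot('wrist')
# bottle from side depth
for n,d,im in(('side',db,b),('top',da,a)):
    W=world(n,d); D=W-p; s=cv2.cvtColor(im,cv2.COLOR_RGB2HSV)
    red=(np.linalg.norm(D,axis=-1)<.14)&((s[...,0]<8)|(s[...,0]>172))&(s[...,1]>170)&(s[...,2]>120)
    print(n,red.sum(),W[red].mean(0) if red.any() else '')
save('w3',np.hstack([w[60:300,80:430],b[60:300,170:420]]))
```

```text
[0.57629401 0.12391305 0.23604005] [-0.1  -0.49  2.39  1.38  0.43  0.03] 0.052303301275243796 [ 1.30148403  1.20719904 -2.77372962]
rot err [-0.008  0.028  0.015] c [0.022 0.02  1.   ]
side 57 [0.58651632 0.13145226 0.30857363]
top 153 [0.58749739 0.12911715 0.31241417]
```

View pics/w3.png

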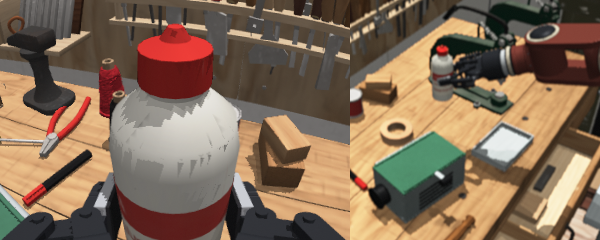

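The bottle is held and nearly upright, box and flap undisturbed. Now I'll measure its tilt and base height.

```bash
cat >> h.py <<'E'
def slices(n,c0,zs,r=.028,rad=.05,h=.006):
    o,im,d=shot(n); W=world(n,d,o)[d>0]; out=[]
    k=np.linalg.norm(W[:,:2]-c0,axis=1)<rad; W=W[k]; print(n,'ztop',np.percentile(W[:,2],99.8).round(4),len(W))
    from scipy.optimize import least_squares
    for z in zs:
        P=W[abs(W[:,2]-z)<h]
        if len(P)<30: continue
        s=least_squares(lambda c:np.hypot(*(P[:,:2]-c).T)-r,c0,loss='soft_l1',f_scale=.002); out.append([z,*s.x]); print(np.round(out[-1],4),len(P),round(float(np.sqrt(np.mean(s.fun**2))),4))
    return np.array(out)
E
python3 - <<'E'
from h import *
p,Rm=cur(); c0=(p+.006*Rm[:,2])[:2]; print(p,c0)
for n in('side','wrist','top'):
    s=slices(n,c0,p[2]+np.array([-.055,-.04,-.025,.0,.015,.025,.03]))
    if len(s)>2: print('slope',np.polyfit(s[:,0],s[:,1],1)[0],np.polyfit(s[:,0],s[:,2],1)[0])
E
```

```text
[0.5760978  0.12466801 0.23534241] [0.58132067 0.12663741]
side ztop 0.3157 1325
[0.1803 0.5873 0.1284] 79 0.0015
[0.1953 0.587  0.1291] 81 0.0014
[0.2103 0.587  0.1292] 83 0.0014
[0.2353 0.5719 0.1351] 105 0.0083
[0.2503 0.5808 0.1275] 163 0.009
[0.2603 0.5801 0.1251] 141 0.01
[0.2653 0.5861 0.1279] 122 0.0116
slope -0.07814107285758017 -0.019580722590149802
wrist ztop 0.3188 28610
[0.1953 0.5871 0.1281] 128 0.0002
[0.2103 0.5875 0.1283] 856 0.0003
[0.2353 0.5875 0.1283] 1834 0.0037
[0.2503 0.587  0.1281] 3755 0.0069
[0.2603 0.5862 0.1275] 4151 0.0137
[0.2653 0.5869 0.1278] 4107 0.0146
slope -0.00928766938356886 -0.00674811746593101
top ztop 0.3211 1545
[0.2353 0.5883 0.1294] 51 0.0059
[0.2503 0.5794 0.1265] 209 0.0083
[0.2603 0.557  0.1183] 195 0.009
[0.2653 0.558  0.1188] 170 0.0091
slope -1.1258024609639599 -0.39702619195583055
```

Run:
```python
from h import *
p,Rm=cur()
rows(p,Rm,[(p+[.063,-.065,-.126],Rm,7),(p+[.063,-.065,-.165],Rm,5)],0)
```

```text
[[0.0,0.0,0.0,-1.5,1.18,1.13,0],[0.0,0.0,0.0,-1.5,1.17,1.13,0],[0.0,0.0,0.0,-1.5,1.18,1.13,0],[0.0,0.0,0.0,-1.5,1.18,1.13,0],[0.0,0.0,0.0,-1.5,1.17,1.13,0],[0.0,0.0,0.0,-1.5,1.18,1.13,0],[0.0,0.0,0.0,-1.5,1.18,1.13,0],[0.0,0.0,0.0,-0.73,-0.01,0.28,0],[0.0,0.0,0.0,-0.72,0.0,0.28,0],[0.0,0.0,0.0,-0.73,-0.01,0.29,0],[0.0,0.0,0.0,-0.73,0.0,0.28,0],[0.0,0.0,0.0,-0.73,-0.01,0.28,0]]
end [0.6407 0.0603 0.0745] [-2.399 -0.446 -1.644]
```

Emit:
{"fn": "jog_arm", "kwargs": {
  "deltas": [
    [0, 0, 0, -1.5, 1.2, 1.1, 0],
    [0, 0, 0, -1.5, 1.2, 1.1, 0],
    [0, 0, 0, -1.5, 1.2, 1.1, 0],
    [0, 0, 0, -1.5, 1.2, 1.1, 0],
    [0, 0, 0, -1.5, 1.2, 1.1, 0],
    [0, 0, 0, -1.5, 1.2, 1.1, 0],
    [0, 0, 0, -1.5, 1.2, 1.1, 0],
    [0, 0, 0, 0, 0, 0, 0],
    [0, 0, 0, 0, 0, 0, 0],
    [0, 0, 0, 0, 0, 0, 0]
  ]
}}

```text
t: 7.88
tool_pos: [0.6399, 0.0584, 0.1151]
tool_rot: [-2.397, -0.445, -1.646]
contact_force: [0.0, 0.0, -2.9]
opening: 0.0528
```

Run:
```python
from h import *
p,Rm=cur(); c0=(p+.012*Rm[:,2])[:2]; print(p,c0,ctrl.get_obs()['contact_force'])
for n in('side','wrist'):
    s=slices(n,c0,p[2]+np.array([-.055,-.04,-.025,0]))
    print('slope',np.polyfit(s[:,0],s[:,1],1)[0],np.polyfit(s[:,0],s[:,2],1)[0])
print(cur()[0], ctrl.get_obs()['dq'].round(3))
```

```text
[0.63987685 0.05836546 0.11509451] [0.65035083 0.0623198 ] [ 1.81144826e-03  1.13694499e-02 -2.86670740e+00]
side ztop 0.1934 1338
[0.0601 0.6515 0.0619] 59 0.002
[0.0751 0.6513 0.063 ] 63 0.0014
[0.0901 0.6511 0.0628] 53 0.0016
[0.1151 0.6367 0.068 ] 78 0.0077
slope -0.2692256084876391 0.10721406892521522
wrist ztop 0.1974 27639
[0.0751 0.6503 0.0616] 156 0.0002
[0.0901 0.6507 0.0618] 907 0.0003
[0.1151 0.6505 0.0618] 1996 0.0043
slope 0.004373646869744811 0.0038578660480343583
[0.63984613 0.05844905 0.11590611] [-0.001 -0.005  0.005  0.008 -0.002 -0.008]
```

Emit:
{"fn": "jog_arm", "kwargs": {
  "deltas": [
    [0, 0, 0, -0.94, 0, 0.36, 0],
    [0, 0, 0, -0.94, 0, 0.36, 0],
    [0, 0, 0, -0.94, 0, 0.36, 0],
    [0, 0, 0, -0.94, 0, 0.36, 0],
    [0, 0, 0, -0.19, 0, 0.07, 0],
    [0, 0, 0, -0.19, 0, 0.07, 0],
    [0, 0, 0, 0, 0, 0, 0],
    [0, 0, 0, 0, 0, 0, 0]
  ]
}}

```text
t: 8.65
tool_pos: [0.6396, 0.0577, 0.0708]
tool_rot: [-2.397, -0.443, -1.647]
contact_force: [-0.1, -0.5, -3.6]
opening: 0.0527
```

Emit:
{"fn": "jog_arm", "kwargs": {
  "deltas": [
    [0, 0, 0, -0.1, 0, 0.04, 0],
    [0, 0, 0, -0.1, 0, 0.04, 0],
    [0, 0, 0, 0, 0, 0, 0],
    [0, 0, 0, 0, 0, 0, 0]
  ]
}}

```text
t: 8.98
tool_pos: [0.64, 0.0576, 0.0689]
tool_rot: [-2.395, -0.443, -1.648]
contact_force: [-3.0, 0.3, 3.0]
opening: 0.0524
```

Emit:
{"fn": "jog_arm", "kwargs": {
  "deltas": [
    [0, 0, 0, 0, 0, 0, 0.75],
    [0, 0, 0, 0, 0, 0, 0.85],
    [0, 0, 0, 0, 0, 0, 1],
    [0, 0, 0, 0, 0, 0, 1],
    [0, 0, 0, 0, 0, 0, 1],
    [0, 0, 0, 0, 0, -1, 1],
    [0, 0, 0, 0, 0, -2, 1],
    [0, 0, 0, 0, 0, -3, 1],
    [0, 0, 0, 0, 0, -3, 1],
    [0, 0, 0, 0, 0, -3, 1],
    [0, 0, 0, 0, 0, -2, 1]
  ]
}}

```text
t: 9.9
tool_pos: [0.5153, 0.0116, 0.1175]
tool_rot: [-2.399, -0.442, -1.643]
contact_force: [-0.0, -1.1, 0.8]
opening: 0.0854
```

Run:
```python
from h import *
o=ctrl.get_obs(); print(o['tool_pos'],o['q'].round(2),o['opening'])
for n in('side','wrist'): slices(n,np.array([.651,.062]),[.03,.05,.07,.09])
```

```text
[0.5152774  0.0115602  0.11753907] [-0.5  -0.38  2.55  1.63  0.78 -0.49] 0.08539777313754572
side ztop 0.1477 1032
[0.03   0.6505 0.0615] 61 0.0017
[0.05   0.6505 0.062 ] 65 0.0015
[0.07   0.6506 0.062 ] 61 0.002
[0.09   0.6511 0.0616] 66 0.0018
wrist ztop 0.1496 9889
[0.03   0.6498 0.0606] 446 0.0004
[0.05   0.6499 0.0604] 532 0.0004
[0.07   0.6498 0.0605] 607 0.0004
[0.09   0.6501 0.0608] 719 0.0005
```

Run:
```python
from h import *; import fk
_,a,d=shot('top'); W=world('top',d); z=W[...,2]; s=cv2.cvtColor(a,cv2.COLOR_RGB2HSV)
reg=(abs(W[...,0]-.53)<.16)&(abs(W[...,1]-.31)<.16)&(d>0)
m=reg&(z>.098)&(z<.118); print(cv2.minAreaRect((W[m][:,:2]*1000).astype(np.float32)))
g=m&(s[...,0]>60)&(s[...,0]<95)&(s[...,1]>80); print(g.sum(),cv2.minAreaRect((W[g][:,:2]*1000).astype(np.float32)))
yaw=np.radians(75.6-90); bx=np.array([np.cos(yaw),np.sin(yaw)]); by=np.array([-bx[1],bx[0]])
P=W[m][:,:2]-[.533,.311]; X=P@bx; Y=P@by
print('x',np.percentile(X,[.5,99.5]),'y',np.percentile(Y,[.5,99.5]))
k=X<-.066; print('protr',k.sum(),X[k].min(),np.percentile(Y[k],[2,50,98])); k=X<-.084; print('roller',k.sum(),X[k].min(),np.percentile(Y[k],[2,50,98]))
k=(X>-.055)&(X<.05); print('y edges',np.percentile(Y[k],[.5,99.5]))
for lo in (-.09,-.06,-.03,0.,.03,.06):
    k=(Y>lo)&(Y<lo+.03)&((abs(Y)>.03)|(X>-.06)); print(round(lo,2),np.percentile(X[k],[1,99]).round(4))
p,Rm=cur(); a2=np.radians(165.6); T=frame([0,0,-1],[np.cos(a2),np.sin(a2),0])
wp=[([.44,.06,.24],T,20),([.444,.334,.24],T,10)]
rows(p,Rm,wp,1); q=ctrl.get_obs()['q']; P0,R0=p,Rm
for P,T,n in wp:
    rv=R.from_matrix(R0.T@T).as_rotvec(); P=np.array(P)
    for i in range(2,n+1,3 ):
        q,co=fk.ik(P0+(P-P0)*i/n,R0@R.from_rotvec(rv*i/n).as_matrix(),q,1); print(q.round(2),round(co,8))
    P0,R0=P,T
```

```text
((514.741455078125, 317.04449462890625), (200.7984161376953, 167.18902587890625), 75.68860626220703)
3003 ((530.9776611328125, 311.8668212890625), (198.80691528320312, 116.23062133789062), 75.63818359375)
x [-0.09906046  0.06305096] y [-0.09813448  0.09945177]
protr 150 -0.10279865543956598 [-0.01311642 -0.00034235  0.01388661]
roller 106 -0.10279865543956598 [-0.01334493 -0.00057208  0.01379974]
y edges [-0.09836167  0.09945769]
-0.09 [-0.0603  0.0624]
-0.06 [-0.0609  0.0631]
-0.03 [-0.0591  0.0617]
0.0 [-0.0592  0.0621]
0.03 [-0.0605  0.0621]
0.06 [-0.0607  0.0617]
[[0.074,-0.023,-0.107,0.47,-0.36,-0.47,1],[0.073,-0.023,-0.107,0.5,-0.35,-0.46,1],[0.074,-0.022,-0.107,0.52,-0.32,-0.45,1],[0.073,-0.023,-0.107,0.54,-0.3,-0.43,1],[0.074,-0.023,-0.107,0.57,-0.26,-0.43,1],[0.074,-0.023,-0.107,0.58,-0.24,-0.42,1],[0.073,-0.023,-0.107,0.6,-0.21,-0.41,1],[0.074,-0.022,-0.107,0.61,-0.17,-0.42,1],[0.074,-0.023,-0.107,0.62,-0.14,-0.42,1],[0.073,-0.023,-0.106,0.62,-0.1,-0.43,1],[0.074,-0.023,-0.107,0.62,-0.07,-0.43,1],[0.073,-0.023,-0.107,0.61,-0.04,-0.44,1]]
[[0.074,-0.023,-0.107,0.61,0.0,-0.46
[... 366 characters left out ...]
0.0,1],[0.0,0.0,0.0,0.64,2.67,0.01,1]]
[[0.0,0.0,0.0,0.64,2.66,0.0,1],[0.0,0.0,0.0,0.65,2.67,0.0,1],[0.0,0.0,0.0,0.64,2.66,0.0,1],[0.0,0.0,0.0,0.64,2.66,0.0,1],[0.0,0.0,0.0,0.65,2.67,0.0,1],[0.0,0.0,0.0,0.64,2.66,0.01,1]]
end [0.444 0.334 0.24 ] [-3.940e-01 -3.116e+00 -1.000e-03]
[-0.55 -0.4   2.5   1.41  0.93 -0.53] 0.0
[-0.56 -0.39  2.4   1.14  1.12 -0.65] 0.0
[-0.52 -0.38  2.3   0.91  1.26 -0.78] 0.0
[-0.43 -0.37  2.2   0.68  1.36 -0.92] 0.0
[-0.32 -0.37  2.12  0.46  1.43 -1.06] 0.0
[-0.18 -0.38  2.06  0.23  1.48 -1.2 ] 0.0
[-0.03 -0.4   2.03 -0.    1.51 -1.35] 0.0
[ 0.09 -0.37  2.01  0.    1.5  -1.23] 0.0
[ 0.27 -0.29  1.95 -0.    1.48 -1.05] 0.0
[ 0.42 -0.18  1.86  0.    1.46 -0.9 ] 0.0
```

Emit:
{"fn": "jog_arm", "kwargs": {
  "deltas": [
    [0.074, -0.023, -0.107, 0.5, -0.4, -0.5, 1],
    [0.074, -0.023, -0.107, 0.5, -0.3, -0.5, 1],
    [0.074, -0.023, -0.107, 0.5, -0.3, -0.4, 1],
    [0.073, -0.023, -0.107, 0.5, -0.3, -0.4, 1],
    [0.074, -0.023, -0.107, 0.6, -0.3, -0.4, 1],
    [0.074, -0.023, -0.107, 0.6, -0.2, -0.4, 1],
    [0.073, -0.023, -0.107, 0.6, -0.2, -0.4, 1],
    [0.074, -0.023, -0.107, 0.6, -0.2, -0.4, 1],
    [0.074, -0.023, -0.107, 0.6, -0.1, -0.4, 1],
    [0.073, -0.023, -0.107, 0.6, -0.1, -0.4, 1],
    [0.074, -0.023, -0.107, 0.6, -0.1, -0.4, 1],
    [0.073, -0.023, -0.107, 0.6, 0, -0.4, 1]
  ]
}}

```text
t: 11.05
tool_pos: [0.4744, 0.0417, 0.1899]
tool_rot: [-1.627, -2.376, -0.934]
contact_force: [0.4, 0.2, -0.3]
opening: 0.0854
```

Emit:
{"fn": "jog_arm", "kwargs": {
  "deltas": [
    [0.074, -0.023, -0.107, 0.6, 0, -0.5, 1],
    [0.074, -0.023, -0.107, 0.6, 0, -0.5, 1],
    [0.073, -0.023, -0.107, 0.6, 0.1, -0.5, 1],
    [0.074, -0.023, -0.107, 0.6, 0.1, -0.5, 1],
    [0.074, -0.023, -0.107, 0.5, 0.1, -0.5, 1],
    [0.073, -0.023, -0.107, 0.5, 0.1, -0.5, 1],
    [0.074, -0.023, -0.107, 0.5, 0.1, -0.6, 1],
    [0.073, -0.022, -0.107, 0.5, 0.1, -0.6, 1],
    [0, 0, 0, 0.6, 2.7, 0, 1],
    [0, 0, 0, 0.6, 2.7, 0, 1],
    [0, 0, 0, 0.6, 2.7, 0, 1],
    [0, 0, 0, 0.6, 2.7, 0, 1]
  ]
}}

```text
t: 12.05
tool_pos: [0.4604, 0.1717, 0.2485]
tool_rot: [-0.556, -3.07, -0.124]
contact_force: [0.5, -0.6, -0.5]
opening: 0.0856
```

Run:
```python
from h import *
p,Rm=cur(); print(p,Rm.round(3)); a2=np.radians(165.65); T=frame([0,0,-1],[np.cos(a2),np.sin(a2),0])
rows(p,Rm,[([.4444,.3338,.22],T,6),([.4444,.3338,.107],T,5)],1)
```

```text
[0.4603923  0.17168509 0.24852313] [[-0.936  0.351 -0.005]
 [ 0.35   0.933  0.081]
 [ 0.033  0.074 -0.997]]
[[0.013,-0.005,-0.018,1.18,2.39,0.7,1],[0.012,-0.005,-0.018,1.14,2.43,0.65,1],[0.013,-0.005,-0.018,1.09,2.45,0.63,1],[0.013,-0.005,-0.018,1.06,2.47,0.58,1],[0.013,-0.004,-0.018,1.01,2.51,0.55,1],[0.012,-0.005,-0.018,0.98,2.53,0.51,1],[0.0,0.0,0.0,0.0,0.0,2.26,1],[0.0,0.0,0.0,0.0,0.0,2.26,1],[0.0,0.0,0.0,0.0,0.0,2.26,1],[0.0,0.0,0.0,-0.01,-0.01,2.26,1],[0.0,0.0,0.0,0.0,0.0,2.26,1]]
end [0.4444 0.3338 0.107 ] [-3.920e-01 -3.117e+00 -1.000e-03]
```

Emit:
{"fn": "jog_arm", "kwargs": {
  "deltas": [
    [0.013, -0.005, -0.018, 1.2, 2.4, 0.7, 1],
    [0.012, -0.005, -0.018, 1.1, 2.4, 0.7, 1],
    [0.013, -0.005, -0.018, 1.1, 2.5, 0.6, 1],
    [0.013, -0.005, -0.018, 1.1, 2.5, 0.6, 1],
    [0.013, -0.004, -0.018, 1.0, 2.5, 0.5, 1],
    [0.012, -0.005, -0.018, 1.0, 2.5, 0.5, 1],
    [0, 0, 0, 0, 0, 2.0, 1],
    [0, 0, 0, 0, 0, 2.0, 1],
    [0, 0, 0, 0, 0, 2.0, 1],
    [0, 0, 0, 0, 0, 0, 1],
    [0, 0, 0, 0, 0, 0, 1]
  ]
}}

```text
t: 12.97
tool_pos: [0.4432, 0.332, 0.1584]
tool_rot: [-0.394, -3.114, 0.004]
contact_force: [0.1, -0.0, -0.2]
opening: 0.0852
```

Run:
```python
from h import *
o,im,d=shot('wrist'); p=o['tool_pos']; Rm=R.from_rotvec(o['tool_rot']).as_matrix(); W=world('wrist',d,o); z=W[...,2]
yaw=np.radians(-14.35); bx=np.array([np.cos(yaw),np.sin(yaw)]); by=np.array([-bx[1],bx[0]])
P=W[...,:2]-[.533,.311]; X=P@bx; Y=P@by
k=(X<-.082)&(X>-.11)&(abs(Y)<.025)&(z>.09)&(z<.12)&(d>0); print('roller',k.sum(),np.percentile(X[k],[1,99]),np.percentile(Y[k],[1,99]),np.percentile(z[k],[50,99]))
k=(abs(X)<.075)&(abs(Y)<.11)&(z>.1)&(z<.115)&(d>0); print('flap',cv2.minAreaRect((W[k][:,:2]*1000).astype(np.float32)))
print(p); a2=np.radians(165.65); T=frame([0,0,-1],[np.cos(a2),np.sin(a2),0])
rows(p,Rm,[([.4444,.3338,.107],T,5)],1)
```

```text
roller 1397 [-0.10282009 -0.08263657] [-0.0140293   0.01290647] [0.1126245 0.115094 ]
flap ((501.60113525390625, 318.48895263671875), (200.53819274902344, 85.438720703125), 75.30569458007812)
[0.44319515 0.33200004 0.15844194]
[[-0.001,0.0,0.0,-0.02,0.04,1.03,1],[0.0,-0.001,0.0,-0.01,0.05,1.03,1],[-0.001,0.0,-0.001,-0.02,0.04,1.03,1],[0.0,-0.001,0.0,-0.02,0.04,1.02,1],[-0.001,0.0,0.0,-0.01,0.04,1.03,1]]
end [0.4444 0.3338 0.107 ] [-0.392 -3.117  0.   ]
```

Emit:
{"fn": "jog_arm", "kwargs": {
  "deltas": [
    [0, 0, 0, 0, 0.04, 1.0, 1],
    [0, 0, 0, 0, 0.04, 1.0, 1],
    [0, 0, 0, 0, 0.04, 1.0, 1],
    [0, 0, 0, 0, 0.04, 1.0, 1],
    [0, 0, 0, 0, 0.02, 1.1, 1],
    [0, 0, 0, 0, 0, 0, 0],
    [0, 0, 0, 0, 0, 0, 0],
    [0, 0, 0, 0, 0, 0, 0],
    [0, 0, 0, 0, 0, 0, 0],
    [0, 0, 0, 0, 0, 0, 0],
    [0, 0, 0, 0, 0, 0, 0],
    [0, 0, 0, 0, 0, 0, 0]
  ],
  "grip_force": 40
}}

```text
t: 14.02
tool_pos: [0.4452, 0.3332, 0.1107]
tool_rot: [0.396, 3.114, -0.001]
contact_force: [-1.1, -3.0, 5.0]
opening: 0.0272
```

Run:
```python
from h import *; import fk
o=ctrl.get_obs(); p,Rm=cur(); print(p,o['opening'],o['contact_force'],Rm.round(3))
yaw=np.radians(-14.35); bx=np.array([np.cos(yaw),np.sin(yaw),0]); u=np.array([0,0,1.])
# arc relative to current TCP; tool stays down; x(tool) ~ -bx
th=np.linspace(0.026,1.8,25); r=.152
g=lambda t:-r*np.cos(t)*bx+r*np.sin(t)*u
wp=[(p+g(t)-g(th[0]),Rm,1) for t in th[1:]]
rows(p,Rm,wp,0)
q,c=fk.ik(wp[-1][0],Rm,o['q'],1); print(q.round(2),c)
```

```text
[0.44516457 0.33318131 0.11073577] 0.027183445984035107 [-1.1025409  -2.96165396  4.95794749] [[-0.968  0.25   0.003]
 [ 0.25   0.968 -0.001]
 [-0.003 -0.    -1.   ]]
[[0.0,0.0,0.0,-0.07,0.0,-1.12,0],[0.0,0.0,0.0,-0.16,0.0,-1.11,0],[0.0,0.0,0.0,-0.24,0.0,-1.1,0],[0.0,0.0,0.0,-0.32,0.0,-1.08,0],[0.0,0.0,0.0,-0.39,0.0,-1.05,0],[0.0,0.0,0.0,-0.48,0.0,-1.02,0],[0.0,0.0,0.0,-0.55,0.0,-0.98,0],[0.0,0.0,0.0,-0.61,0.01,-0.94,0],[0.0,0.0,0.0,-0.69,0.0,-0.89,0],[0.0,0.0,0.0,-0.75,0.0,-0.83,0],[0.0,0.0,0.0,-0.81,0.0,-0.78,0],[0.0,0.0,0.0,-0.86,0.0,-0.72,0]]
[[0.0,0.0,0.0,-0.92,0.0,-0.65,0],[0.0,0.0,0.0,-0.96,0.01,-0.58,0],[0.0,0.0,0.0,-1.0,0.0,-0.51,0],[0.0,0.0,0.0,-1.04,0.0,-0.43,0],[0.0,0.0,0.0,-1.06,0.0,-0.36,0],[0.0,0.0,0.0,-1.09,0.01,-0.27,0],[0.0,0.0,0.0,-1.11,0.0,-0.2,0],[0.0,0.0,0.0,-1.12,0.0,-0.11,0],[0.0,0.0,0.0,-1.12,0.0,-0.03,0],[0.0,0.0,0.0,-1.12,0.01,0.05,0],[0.0,0.0,0.0,-1.12,0.0,0.14,0],[0.0,0.0,0.0,-1.1,0.0,0.21,0]]
end [0.6258 0.2869 0.2549] [ 3.960e-01  3.114e+00 -1.000e-03]
[ 0.32  0.2   1.45 -0.    1.49 -1.  ] 1.3510219437156766e-21
```

Emit:
{"fn": "jog_arm", "kwargs": {
  "deltas": [
    [0, 0, 0, -0.1, 0, -1.1, 0],
    [0, 0, 0, -0.2, 0, -1.1, 0],
    [0, 0, 0, -0.2, 0, -1.1, 0],
    [0, 0, 0, -0.3, 0, -1.1, 0],
    [0, 0, 0, -0.4, 0, -1.0, 0],
    [0, 0, 0, -0.5, 0, -1.0, 0],
    [0, 0, 0, -0.5, 0, -1.0, 0],
    [0, 0, 0, -0.6, 0, -0.9, 0],
    [0, 0, 0, -0.7, 0, -0.9, 0],
    [0, 0, 0, -0.8, 0, -0.8, 0],
    [0, 0, 0, -0.8, 0, -0.8, 0],
    [0, 0, 0, -0.9, 0, -0.7, 0]
  ]
}}

```text
t: 15.02
tool_pos: [0.5028, 0.3184, 0.2258]
tool_rot: [0.396, 3.116, -0.0]
contact_force: [-1.3, 4.8, -4.6]
opening: 0.027
```

Run:
```python
from h import *
o,im,d=shot('wrist'); _,b,_=shot('side'); print(o['tool_pos'],o['opening'],o['contact_force'])
save('w5',np.hstack([im[40:340,60:450],b[40:340,120:420]]))
```

```text
[0.50282594 0.31840761 0.22575533] 0.026978447653349807 [-1.32786602  4.7694116  -4.59402156]
```

View pics/w5.png

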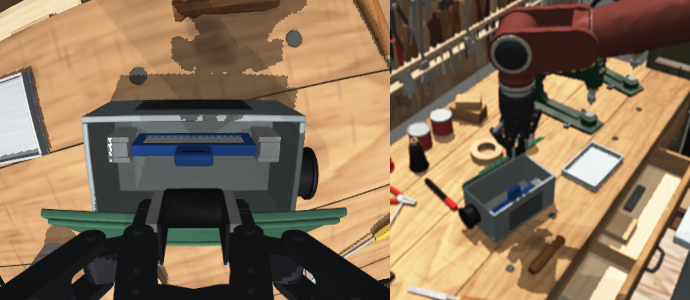

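The flap is rising with the roller held, and the blue plate with its tab (195,155 in the left crop) shows in the box. Continuing the arc.

Emit:
{"fn": "jog_arm", "kwargs": {
  "deltas": [
    [0, 0, 0, -0.9, 0, -0.65, 0],
    [0, 0, 0, -1.0, 0, -0.6, 0],
    [0, 0, 0, -1.0, 0, -0.5, 0],
    [0, 0, 0, -1.0, 0, -0.4, 0],
    [0, 0, 0, -1.1, 0, -0.35, 0],
    [0, 0, 0, -1.1, 0, -0.3, 0],
    [0, 0, 0, -1.1, 0, -0.2, 0],
    [0, 0, 0, -1.1, 0, -0.1, 0],
    [0, 0, 0, -1.1, 0, 0, 0],
    [0, 0, 0, -1.1, 0, 0.05, 0],
    [0, 0, 0, -1.1, 0, 0.15, 0],
    [0, 0, 0, 0, 0, 0, 0]
  ]
}}

```text
t: 16.12
tool_pos: [0.6166, 0.2895, 0.2547]
tool_rot: [0.397, 3.113, 0.002]
contact_force: [1.7, 4.4, -0.9]
opening: 0.0268
```

Run:
```python
from h import *
o,im,d=shot('wrist');W=world('wrist',d,o);z=W[...,2]
yaw=np.radians(-14.35); bx=np.array([np.cos(yaw),np.sin(yaw)]); by=np.array([-bx[1],bx[0]])
pp=o['tool_pos'][:2]-[.533,.311]; print(o['tool_pos'],o['opening'],o['contact_force'],'box xy',pp@bx,pp@by)
P=W[...,:2]-[.533,.311]; X=P@bx; Y=P@by
s=cv2.cvtColor(im,cv2.COLOR_RGB2HSV)
bl=(s[...,0]>100)&(s[...,0]<130)&(s[...,1]>120)&(d>0)&(abs(X)<.055)&(abs(Y)<.09)
t=bl&(z>.08)&(z<.1); print('tabtop',t.sum(),np.percentile(X[t],[2,50,98]),np.percentile(Y[t],[2,50,98]),np.median(z[t]))
t=bl&(z>.052)&(z<.064); print('frame',t.sum(),np.percentile(X[t],[2,50,98]),np.percentile(Y[t],[2,50,98]),np.median(z[t]))
```

```text
[0.6165885  0.28951638 0.25474831] 0.026806557563133222 [ 1.66290525  4.35007919 -0.89124343] box xy 0.08630512132416551 -9.637239752999146e-05
tabtop 476 [-0.0212478  -0.01512956 -0.00958945] [-0.01669427 -0.00017406  0.01634249] 0.08995327239809796
frame 946 [-0.02132597 -0.01525589 -0.00986309] [-0.0629949  -0.01843662  0.06259746] 0.05828930577450585
```

Emit:
{"fn": "jog_arm", "kwargs": {
  "deltas": [
    [0, 0, 0, 0, 0, 0, 0.7],
    [0, 0, 0, 0, 0, 0, 0.7],
    [0, 0, 0, 0, 0, 0, 0.7],
    [0, 0, 0, 0, 0, 0, 0.7],
    [0, 0, 0, 0, 0, -1, 0.7],
    [0, 0, 0, 0, 0, -2, 0.7],
    [0, 0, 0, 0, 0, -3, 0.7],
    [0, 0, 0, 0, 0, -3, 0.7],
    [0, 0, 0, 0, 0, 0, 0.35]
  ]
}}

```text
t: 16.92
tool_pos: [0.6168, 0.2899, 0.354]
tool_rot: [0.395, 3.103, 0.008]
contact_force: [-0.3, -0.7, 1.9]
opening: 0.0493
```

Run:
```python
from h import *; import fk
p,Rm=cur(); o=ctrl.get_obs(); print(p,o['opening'])
a=np.radians(75.65); T=frame([0,0,-1],[np.cos(a),np.sin(a),0])
wp=[([.5182,.3148,.30],T,14),([.5182,.3148,.16],T,5)]
rows(p,Rm,wp,.35)
for w in wp: q,c=fk.ik(np.array(w[0]),T,o['q'],1); print(q.round(2),c)
# flap check by side camera
_,im,d=shot('side'); W=world('side',d); s=cv2.cvtColor(im,cv2.COLOR_RGB2HSV)
yaw=np.radians(-14.35); bx=np.array([np.cos(yaw),np.sin(yaw)]); P=W[...,:2]-[.533,.311]; X=P@bx; Y=P@np.array([-bx[1],bx[0]]); z=W[...,2]
g=(s[...,0]>60)&(s[...,0]<95)&(s[...,1]>80)&(abs(Y)<.1)&(X>.03)&(X<.15)&(z>.11)&(z<.26); print('flap',g.sum(),'fit dx/dz',np.polyfit(z[g],X[g],1),z[g].max())
```

```text
[0.61676293 0.28989963 0.35399985] 0.049348454409132055
[[0.001,0.0,0.112,0.73,-0.01,0.38,0.35],[0.001,0.001,0.112,0.73,-0.08,0.37,0.35],[0.001,0.0,0.112,0.71,-0.17,0.38,0.35],[0.001,0.0,0.112,0.69,-0.25,0.38,0.35],[0.002,0.001,0.112,0.65,-0.32,0.37,0.35],[0.001,0.0,0.112,0.62,-0.39,0.38,0.35],[0.001,0.001,0.112,0.57,-0.46,0.38,0.35],[0.001,0.0,0.112,0.51,-0.52,0.38,0.35],[0.001,0.0,0.112,0.45,-0.57,0.38,0.35],[0.001,0.001,0.112,0.39,-0.62,0.38,0.35],[0.001,0.0,0.112,0.31,-0.65,0.39,0.35],[0.001,0.0,0.112,0.24,-0.69,0.38,0.35]]
[[0.002,0.001,0.112,0.16,-0.71,0.38,0.35],[0.001,0.0,0.112,0.08,-0.72,0.39,0.35],[0.0,0.0,0.0,0.0,0.0,2.8,0.35],[0.0,0.0,0.0,0.0,0.0,2.8,0.35],[0.0,0.0,0.0,0.0,0.0,2.8,0.35],[0.0,0.0,0.0,0.0,0.0,2.8,0.35],[0.0,0.0,0.0,0.0,0.0,2.8,0.35]]
end [0.5182 0.3148 0.16  ] [-2.481e+00 -1.927e+00  1.000e-03]
[ 0.42 -0.01  1.6  -0.    1.55  0.67] 2.7968623647958767e-21
[ 0.42  0.08  1.74 -0.    1.32  0.67] 2.823464472249386e-19
flap 2381 fit dx/dz [0.07354987 0.05208963] 0.22166842135758494
```

Emit:
{"fn": "jog_arm", "kwargs": {
  "deltas": [
    [0, 0, 0.112, 0.75, 0, 0.4, 0.35],
    [0, 0, 0.112, 0.75, -0.1, 0.4, 0.35],
    [0, 0, 0.112, 0.7, -0.15, 0.4, 0.35],
    [0, 0, 0.112, 0.7, -0.25, 0.4, 0.35],
    [0, 0, 0.112, 0.65, -0.3, 0.4, 0.35],
    [0, 0, 0.112, 0.6, -0.4, 0.4, 0.35],
    [0, 0, 0.112, 0.55, -0.45, 0.4, 0.35],
    [0, 0, 0.112, 0.5, -0.5, 0.4, 0.35],
    [0, 0, 0.112, 0.45, -0.55, 0.4, 0.35],
    [0, 0, 0.112, 0.4, -0.6, 0.4, 0.35],
    [0, 0, 0.112, 0.3, -0.65, 0.4, 0.35],
    [0, 0, 0.112, 0.25, -0.7, 0.4, 0.35]
  ]
}}

```text
t: 17.97
tool_pos: [0.5298, 0.3107, 0.295]
tool_rot: [2.255, 2.185, -0.001]
contact_force: [0.7, -0.2, -0.0]
opening: 0.0299
```

Emit:
{"fn": "jog_arm", "kwargs": {
  "deltas": [
    [0, 0, 0.112, 0.15, -0.7, 0.4, 0.35],
    [0, 0, 0.112, 0.1, -0.7, 0.4, 0.35],
    [0, 0, 0, 0, 0, 2.2, 0.35],
    [0, 0, 0, 0, 0, 2.2, 0.35],
    [0, 0, 0, 0, 0, 2.2, 0.35],
    [0, 0, 0, 0, 0, 2.2, 0.35],
    [0, 0, 0, 0, 0, 2.2, 0.35],
    [0, 0, 0, 0, 0, 0, 0.35]
  ]
}}

```text
t: 18.63
tool_pos: [0.5136, 0.3129, 0.1715]
tool_rot: [-2.481, -1.927, 0.015]
contact_force: [-1.4, -0.2, -0.4]
opening: 0.03
```

Run:
```python
from h import *
o,im,d=shot('wrist');W=world('wrist',d,o);z=W[...,2]; p=o['tool_pos']; Rm=R.from_rotvec(o['tool_rot']).as_matrix(); print(p,o['opening'],Rm.round(3))
yaw=np.radians(-14.35); bx=np.array([np.cos(yaw),np.sin(yaw)]); by=np.array([-bx[1],bx[0]])
P=W[...,:2]-[.533,.311]; X=P@bx; Y=P@by
s=cv2.cvtColor(im,cv2.COLOR_RGB2HSV)
bl=(s[...,0]>100)&(s[...,0]<130)&(s[...,1]>120)&(d>0)&(abs(X)<.055)&(abs(Y)<.09)
t=bl&(z>.08)&(z<.1); print('tabtop',t.sum(),np.percentile(X[t],[2,50,98]),np.percentile(Y[t],[2,50,98]),np.median(z[t]))
x,y=-.0153,0; g=np.array([.533,.311])+x*bx+y*by
a=np.radians(75.65); T=frame([0,0,-1],[np.cos(a),np.sin(a),0])
rows(p,Rm,[([*g,.15],T,4),([*g,.087],T,6)],.35)
save('w6',im)
```

```text
[0.51357618 0.31288219 0.17153985] 0.02998022993032797 [[ 0.248  0.969 -0.008]
 [ 0.969 -0.248 -0.005]
 [-0.007 -0.006 -1.   ]]
tabtop 756 [-0.02145426 -0.01571083 -0.01052615] [-0.01653435  0.00190962  0.01763084] 0.08994142734442473
[[-0.002,0.002,0.0,0.08,0.1,0.54,0.35],[-0.001,0.002,0.0,0.08,0.11,0.53,0.35],[-0.002,0.001,0.0,0.07,0.1,0.54,0.35],[-0.001,0.002,0.0,0.08,0.1,0.54,0.35],[0.0,0.0,0.0,0.0,0.0,1.05,0.35],[0.0,0.0,0.0,0.0,0.0,1.05,0.35],[0.0,0.0,0.0,0.0,0.0,1.05,0.35],[0.0,0.0,0.0,0.0,0.0,1.05,0.35],[0.0,0.0,0.0,0.0,0.0,1.05,0.35],[0.0,0.0,0.0,0.0,0.0,1.05,0.35]]
end [0.5182 0.3148 0.087 ] [-2.481e+00 -1.927e+00  1.000e-03]
```

View pics/w6.png

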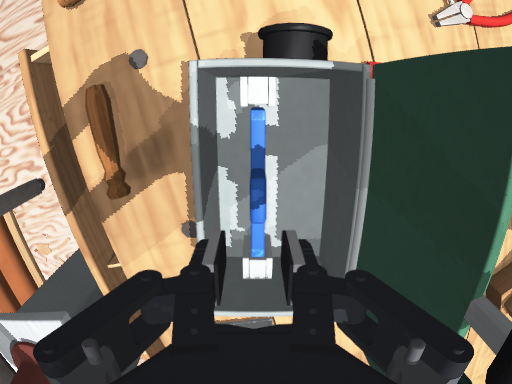

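View shows the open box with the plate vertical at x≈258, pads straddling its line, and the flap standing clear on the right. Descending onto the tab.

Emit:
{"fn": "jog_arm", "kwargs": {
  "deltas": [
    [-0.002, 0.002, 0, 0.1, 0.1, 0.5, 0.35],
    [-0.001, 0.002, 0, 0.1, 0.1, 0.5, 0.35],
    [-0.002, 0.001, 0, 0.1, 0.1, 0.6, 0.35],
    [-0.001, 0.002, 0, 0.1, 0.1, 0.6, 0.35],
    [0, 0, 0, 0, 0, 0, 0.35],
    [0, 0, 0, 0, 0, 1, 0.35],
    [0, 0, 0, 0, 0, 1, 0.35],
    [0, 0, 0, 0, 0, 1, 0.35],
    [0, 0, 0, 0, 0, 1, 0.35],
    [0, 0, 0, 0, 0, 1, 0.35],
    [0, 0, 0, 0, 0, 1, 0.35],
    [0, 0, 0, 0, 0, 0, 0.35]
  ]
}}

```text
t: 19.68
tool_pos: [0.5207, 0.3169, 0.0925]
tool_rot: [2.481, 1.926, 0.008]
contact_force: [0.5, 0.1, -0.2]
opening: 0.0303
```

Emit:
{"fn": "jog_arm", "kwargs": {
  "deltas": [
    [0, 0, 0, -0.2, -0.15, 0.3, 0.35],
    [0, 0, 0, 0, 0, 0.2, 0.35],
    [0, 0, 0, 0, 0, 0, 0.35],
    [0, 0, 0, 0, 0, 0, 0.35],
    [0, 0, 0, 0, 0, 0, 0.35]
  ]
}}

```text
t: 20.1
tool_pos: [0.5209, 0.3163, 0.0916]
tool_rot: [2.479, 1.925, 0.018]
contact_force: [0.1, -0.2, 0.0]
opening: 0.03
```

Emit:
{"fn": "jog_arm", "kwargs": {
  "deltas": [
    [0, 0, 0, 0, 0, 0, 0],
    [0, 0, 0, 0, 0, 0, 0],
    [0, 0, 0, 0, 0, 0, 0],
    [0, 0, 0, 0, 0, 0, 0],
    [0, 0, 0, 0, 0, 0, 0],
    [0, 0, 0, 0, 0, 0, 0]
  ],
  "grip_force": 40
}}

```text
t: 20.6
tool_pos: [0.5208, 0.3164, 0.0915]
tool_rot: [2.48, 1.926, 0.017]
contact_force: [-1.7, -0.1, 4.3]
opening: 0.0112
```

Emit:
{"fn": "jog_arm", "kwargs": {
  "deltas": [
    [0, 0, 0, 0, 0, -0.5, 0],
    [0, 0, 0, 0, 0, -1, 0],
    [0, 0, 0, 0, 0, -1, 0],
    [0, 0, 0, 0, 0, -1, 0],
    [0, 0, 0, 0, 0, -1.5, 0],
    [0, 0, 0, 0, 0, -1.5, 0],
    [0, 0, 0, 0, 0, -1.5, 0],
    [0, 0, 0, 0, 0, -1.5, 0],
    [0, 0, 0, 0, 0, -2, 0],
    [0, 0, 0, 0, 0, -2, 0],
    [0, 0, 0, 0, 0, -2, 0],
    [0, 0, 0, 0, 0, 0, 0]
  ],
  "grip_force": 60
}}

```text
t: 21.6
tool_pos: [0.5213, 0.3164, 0.2525]
tool_rot: [2.477, 1.924, 0.031]
contact_force: [0.1, 0.2, 0.9]
opening: 0.0107
```

Run:
```python
from h import *; import fk
p,Rm=cur(); o=ctrl.get_obs(); print(p,o['opening'],o['contact_force'],Rm.round(3))
a=np.radians(85.3); T=frame([0,0,-1],[np.cos(a),np.sin(a),0])
z=np.load('s0.npz'); 
rows(p,Rm,[([.4285,.05,.205],T,14)],0); q,c=fk.ik(np.array([.4285,.05,.205]),T,o['q'],1); print(q.round(2),c)
```

```text
[0.52129567 0.31642873 0.25252029] 0.010732797532691707 [0.11108229 0.21910152 0.89990457] [[ 0.247  0.969  0.018]
 [ 0.969 -0.248  0.009]
 [ 0.013  0.016 -1.   ]]
[[0.001,-0.001,-0.012,-2.01,-0.18,0.31,0],[0.001,-0.001,-0.012,-2.01,-0.2,0.31,0],[0.002,0.0,-0.012,-2.01,-0.22,0.32,0],[0.001,-0.001,-0.012,-2.0,-0.25,0.31,0],[0.001,-0.001,-0.012,-2.0,-0.27,0.32,0],[0.001,-0.001,-0.012,-2.0,-0.29,0.32,0],[0.001,-0.001,-0.012,-1.99,-0.32,0.32,0],[0.002,-0.001,-0.012,-1.99,-0.34,0.33,0],[0.001,0.0,-0.012,-1.98,-0.37,0.33,0],[0.001,-0.001,-0.012,-1.98,-0.39,0.32,0],[0.001,-0.001,-0.012,-1.98,-0.41,0.34,0],[0.001,-0.001,-0.012,-1.97,-0.43,0.33,0]]
[[0.002,-0.001,-0.012,-1.96,-0.46,0.33,0],[0.001,-0.001,-0.012,-1.96,-0.48,0.34,0]]
end [0.4285 0.05   0.205 ] [ 2.311e+00  2.128e+00 -1.000e-03]
[-0.06 -0.41  2.1  -0.    1.45  0.03] 3.198818498486112e-23
```

Emit:
{"fn": "jog_arm", "kwargs": {
  "deltas": [
    [0.001, -0.001, -0.012, -2, -0.2, 0.3, 0],
    [0.001, -0.001, -0.012, -2, -0.2, 0.3, 0],
    [0.001, 0, -0.012, -2, -0.2, 0.3, 0],
    [0.001, -0.001, -0.012, -2, -0.25, 0.3, 0],
    [0.001, -0.001, -0.012, -2, -0.3, 0.3, 0],
    [0.001, -0.001, -0.012, -2, -0.3, 0.3, 0],
    [0.001, -0.001, -0.012, -2, -0.3, 0.3, 0],
    [0.001, -0.001, -0.012, -2, -0.35, 0.3, 0],
    [0.001, 0, -0.012, -2, -0.35, 0.3, 0],
    [0.001, -0.001, -0.012, -2, -0.4, 0.3, 0],
    [0.001, -0.001, -0.012, -2, -0.4, 0.35, 0],
    [0.001, -0.001, -0.012, -2, -0.45, 0.35, 0]
  ]
}}

```text
t: 22.6
tool_pos: [0.4381, 0.0852, 0.2075]
tool_rot: [-2.335, -2.101, 0.009]
contact_force: [0.1, -1.1, -1.2]
opening: 0.0106
```

Emit:
{"fn": "jog_arm", "kwargs": {
  "deltas": [
    [0.001, -0.001, -0.012, -1.9, -0.45, 0.35, 0],
    [0.001, -0.001, -0.012, -1.9, -0.45, 0.35, 0],
    [0, 0, 0, 0, 0, 0, 0],
    [0, 0, 0, 0, 0, 0, 0],
    [0, 0, 0, 0, 0, 0, 0],
    [0, 0, 0, 0, 0, 0, 0]
  ]
}}

```text
t: 23.1
tool_pos: [0.4263, 0.0498, 0.2017]
tool_rot: [-2.31, -2.129, 0.012]
contact_force: [0.6, 0.3, -0.3]
opening: 0.011
```

Run:
```python
from h import *
p,Rm=cur(); o=ctrl.get_obs(); print(p,o['opening'],o['contact_force'],Rm.round(3))
_,a,da=shot('top'); _,b,db=shot('side'); o,w,dw=shot('wrist')
for n,im,d in(('side',b,db),('wrist',w,dw),('top',a,da)):
    W=world(n,d,o); s=cv2.cvtColor(im,cv2.COLOR_RGB2HSV)
    bl=(s[...,0]>100)&(s[...,0]<130)&(s[...,1]>110)&(d>0)&(np.linalg.norm(W-p,axis=-1)<.14)
    P=W[bl]; print(n,bl.sum(),np.percentile(P,[2,50,98],axis=0).round(4).tolist()) if bl.sum()>20 else print(n,bl.sum())
    if bl.sum()>20:
        c=P.mean(0); v=np.linalg.svd(P-c,full_matrices=0)[2]; print(' normal',v[2].round(3),'long',v[0].round(3), 'long xy angle',np.degrees(np.arctan2(v[0][1],v[0][0])))
save('w7',np.hstack([w[40:360,100:420],b[40:360,110:510]]))
```

```text
[0.42631292 0.04980733 0.20166697] 0.010965032321974863 [ 0.58317399  0.32494492 -0.30643631] [[ 0.081  0.997 -0.006]
 [ 0.997 -0.081 -0.005]
 [-0.005 -0.006 -1.   ]]
side 253 [[0.3995, -0.0093, 0.1224], [0.4254, 0.0671, 0.1676], [0.4346, 0.1143, 0.2244]]
 normal [ 0.994 -0.08   0.075] long [-0.102 -0.929  0.356] long xy angle -96.24020054185918
wrist 4312 [[0.4183, -0.0118, 0.1662], [0.4276, 0.0646, 0.1693], [0.4352, 0.1112, 0.2016]]
 normal [ 0.997 -0.081 -0.019] long [-0.075 -0.974  0.212] long xy angle -94.40330086313172
top 110 [[0.4232, 0.0667, 0.1351], [0.429, 0.0905, 0.1682], [0.4353, 0.1115, 0.171]]
 normal [-0.984  0.085  0.159] long [-0.096 -0.994 -0.06 ] long xy angle -95.49543253412583
```

View pics/w7.png

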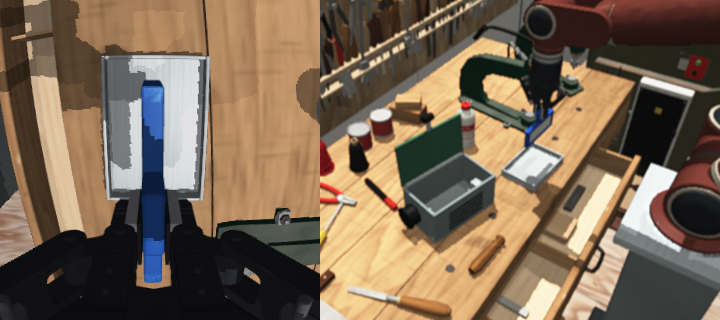

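Run:
```python
from h import *
slices('side',np.array([.65,.061]),[.03,.06,.09])
print(ctrl.get_obs()['t'],ctrl.get_obs()['opening']); print(ctrl.finish_job())
```

```text
side ztop 0.1506 725
[0.03   0.6503 0.0623] 40 0.002
[0.06   0.651  0.0627] 39 0.0019
[0.09   0.651  0.0621] 46 0.0019
23.3 0.01069390424987725
the job is handed in; nothing more can be done
None
```

The job is done and handed in at 23.3 s, with the arm still holding the filter plate over the tray.

- **Bottle:** I stood it upright at about (0.65, 0.06), clear of the box and the tray, and let go. The last check shows it vertical to within a millimetre or so and 150 mm tall.
- **Flap:** I lifted it to about 1.74 rad by its roller and released it. The last side picture still shows it standing open. One depth fit made it look more nearly upright (about 1.64 rad) than the grip position did; I trusted the grip position.
- **Filter plate:** I drew it out by its tab, and it is held tab up over the tray's middle.
  - Its bottom edge is about 95 mm above the tray rim.
  - Its broad faces lie within about 1° of the tray's long sides, going by the wrist camera and the tool pose. The coarser fits from the other two cameras agree to about 1°.
  - Its centre is within about 3 mm of the tray's centre, going by the tool pose and the plate's visible far end.
  - The gripper opening is steady at 10.7–11 mm on the 12 mm tab.
- **Tape roll, marker and slicker:** I moved nothing near them and saw no sign of contact, but I did not re-measure where they lie.
- **Other disagreement:** the measured tool position was a few millimetres off the commanded one at times, up to about 8 mm while gripping. I corrected from the camera where it mattered. Contact forces at the readings after each move stayed around 7 N or less.

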